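# Put a coffee machine's drip tray back together

## Task

The cleaned parts of the coffee machine's drip tray lie around it on the repair table: put the tray back together. Stand the red float upright in its round seat and then lay the steel grid flat in the front of the tray, over the float, so that the float's stem comes up through the grid's square window; in the two bays behind the grid, stand the orange grounds container on the left and the white rinse-water pot to the right of it, each right down on the bay's floor (left and right as seen by someone facing the tray's bright front trim). Leave the screwdriver, the cup and the bin of screws where they are.

Things in the scene. Friction and masses are not known exactly. Their poses are not given: they have to be found in the camera images.
- drip_tray: black open drip tray, fixed, 210 mm deep (x) by 204 wide (y). Origin: centre of underside; x from its bright front trim (towards robot) to its rear, y to its left. Where seated parts' origins go (x,y,z): grid -39,0,30 on ledges, 5 play; float -39,66,4 in grey ring, inner diameter 43, 10 high; rear bays, 74 x 96 inside: left 64,50,4, right 64,-50,4. Walls: front part 40 high, cross wall (x 25) 36, bays 32
- float: red plastic float standing on the table: round body 36 mm diameter, 23 high, with an upright stem 14 diameter (straight from 23 to 42, blunt tip at 48): grip it by the stem. Origin: centre of underside, z up; yaw does not matter. 30 g. Its body does not pass the grid's window, so it goes in first
- grid: steel drip grid lying right side up, 114 mm (x) by 186 (y), frame 10 high. Origin: centre of underside. Black grip bar along x at its middle, 14 wide, 14 high, with finger openings 40 wide, 98 long either side. Window 32 x 32 for the float's stem centred at x 0, y 66; slats elsewhere. Its x and y go along the tray's; starts within 0.35 rad of world x. 200 g
- grounds_container: orange open-topped box (dark brown inside floor), upright: 62 mm (x) by 84 (y), 85 high, walls 3, lowest 10 narrower (52 x 74). Origin: centre of underside, z up; starts with x within 0.4 rad of world x. Long side goes across the tray, either way round. Grip it across the 62, near the top. About 130 g
- rinse_pot: white open-topped box, upright: 62 mm (x) by 84 (y), 80 high, walls 3, lowest 10 narrower (52 x 74). Origin: centre of underside, z up; starts with x within 0.4 rad of world x. Long side goes across the tray, either way round. Grip it across the 62, near the top. About 130 g
- screwdriver: bystander: screwdriver with red handle, 200 mm long, lying to the right of the parts; to be left alone
- cup: bystander: blue coffee cup with a handle, 70 mm across, 62 mm high, standing to the left of the parts; origin at the centre of its underside; to be left alone
- screw_bin: bystander: clear plastic bin with screws, 100 x 150 mm, 60 mm high, standing beyond the tray; origin at the centre of its underside; to be left alone
Mind the look-alikes: they are no part of the job. Of the things that look like the float, the smaller one is meant.

How it is judged:
By the outcome, as a careful person would: the job done as asked, in the order asked, and still so for the second after the job is handed in, with the robot touching nothing.
It also fails if it takes over 120 s, if anything falls off the work surface, if the arm or the gripper's body presses on something with over 40 N, if the wrist force passes 120 N, or if a joint passes its speed limit or range.

## Robot

A 6-joint arm with a two-finger parallel gripper is mounted at the origin on the work surface. World frame = base frame: x ahead of the robot, y to its left, z up, the work surface at z = 0. Lengths are in mm, angles in rad, forces in N, time in s.
With the tool pointing down it reaches from about 275 to 750 mm from the base axis. Payload 10.2 kg.
Tool frame: the origin (TCP) lies between the finger pads; the fingertips stand 11 mm ahead of it and the grasp point (between the pads) lies 8 mm behind it; z points along the fingers, y is the line along which they close (so a half turn about z gives the same grasp; the last joint's range is limited). The gripper opens to 85 mm and grips with 20 to 120 N. Pads are 22 mm wide; open, the fingers measure 114 mm over their backs; the gripper's body (76 mm by 85 mm) begins 54 mm behind the grasp point. The pads swing forward as they close: fully open they stand 13 mm farther back than shut.
Start: joints at [-0.223, 0.313, 1.498, -0, 1.331, -0.223], TCP at [525.006, -0.014, 242.294] pointing down, gripper open.
Joint ranges: [-2.94, 2.94], [-0.97, 2.17], [0.19, 2.56], [-1.23, 4.37], [0.02, 3.11], [-2.88, 2.88]. Speed limits (rad/s): [2.39, 2.39, 3.01, 3.14, 3.14, 3.14].

## Interface

Orientations are given as a unit quaternion [w, x, y, z].
In Python, from rig import sense, eyes, finish_job gives the robot as it stands.
- The arm moves only by the shell command python3 -m jog 'ROWS' [FORCE]. ROWS is JSON, a list of rows, each a list of 7 numbers: the shift along the tool's x, y, z in m, then the turn, a rotation vector about the tool's x, y, z in rad, then the finger opening in m, from 0 to 0.0854. In form: [[dx, dy, dz, rx, ry, rz, gripper], ...]. A call has 1 to 5 rows; each row shifts and turns the commanded pose from where the row before left it, along the tool's axes as they then stand; what a row does not reach is not made up. A row lasts 1/10 s, in which the tool goes at most 50 mm and 8.59 degrees, less where a joint would pass 70% of its speed; a pose out of reach is approached as far as the arm can. A call is refused whole if a number of a shift passes 0.05 or a number of a turn 0.15, either way. A call with a gripper value outside its range is refused whole. The fingers move at their own pace and stop on an object; FORCE is the grip in N (left out, the last holds). Time passes only in rows, so rows that do not move let the fingers close. It gives the time, the measured TCP pose, the force, the opening and the grip force at its end, in the units of the state.
- sense(): the state, without advancing time (a new reading comes with each control period).
- eyes.capture(name): name is "scene" or "side" or "wrist"; returns the picture (420x560x3 uint8, red, green, blue); there is no depth.
- eyes.calibration(name): a dict with "fx", "fy", "cx", "cy" (pixels), "cam_to_world" (4x4, takes a point from camera to world coordinates); the wrist camera has in their place "mount" (4x4, takes a point from camera to tool coordinates, whose origin is the TCP and whose axes are the flange's). Camera axes: x right, y down, z forward; pixel columns grow to the right and rows downward; lengths in mm; the calibration is good to about 2 mm. A picture is of the moment at which its call begins: read the wrist's pose just before it. calibration takes no time and is no camera call.
- finish_job(): hands the job in; it is judged then, once.
The state is a dict: "time_s": time; "joints": joint angles; "dq": joint speeds; "tau": joint torques, N m; "eef_pos": TCP position; "ee_rot": TCP orientation; "force": force on the tool from outside, world axes, zero at the start; "wrist_torque": the same for the moment, N m; "grip_width": opening from 0.0 (shut) to 1.0 (fully open); "grip_force": force on a finger pad.
Only numpy, scipy, OpenCV 4.12 (cv2) and the standard library are available. Lean on these libraries where they do the work, as an engineer would, in place of code of your own. Each camera call takes 0.05 s, during which the arm holds its last target. There are 200 camera calls.

## Working session

There is one attempt and no reset: what is moved stays moved. The work goes in short steps, Python scripts to look and compute and a shell command to move; the robot and the scene stay as the last step left them, time stands still between calls to the robot, and variables do not carry over. Pictures are saved under pics/ and viewed, at most 14 in all, crops included, and the job is handed in when it is done.

```bash
mkdir -p pics; ls
python3 - <<'E'
from rig import sense, eyes
import cv2
for n in ("scene","side","wrist"):
    cv2.imwrite(f"pics/{n}0.png",eyes.capture(n)[:,:,::-1])
    print(n,eyes.calibration(n))
print(sense())
E
```

```text
pics
scene {'fx': 389.9489940580159, 'fy': 389.9489940580159, 'cx': 282.71430716293844, 'cy': 209.64334566131237, 'cam_to_world': array([[ 1.71846123e-02,  5.99864198e-01, -7.99917266e-01,
         1.52918080e+03],
       [ 9.99852291e-01, -1.05445796e-02,  1.35723514e-02,
         1.29927398e+01],
       [-2.93223641e-04, -8.00032346e-01, -5.99956797e-01,
         7.45816395e+02],
       [ 0.00000000e+00,  0.00000000e+00,  0.00000000e+00,
         1.00000000e+00]])}
side {'fx': 386.05155152797926, 'fy': 386.05155152797926, 'cx': 278.2098061925931, 'cy': 206.47607523020756, 'cam_to_world': array([[ 8.35309383e-01, -3.55108446e-01,  4.19709692e-01,
         1.21955693e+02],
       [-5.49645211e-01, -5.22487910e-01,  6.51840875e-01,
        -7.09437694e+02],
       [-1.21809606e-02, -7.75180221e-01, -6.31622711e-01,
         7.27791766e+02],
       [ 0.00000000e+00,  0.00000000e+00,  0.00000000e+00,
         1.00000000e+00]])}
wrist {'fx': 293.29855679023075, 'fy': 293.29855679023075, 'cx': 279.6780997743592, 'cy': 207.10245915146183, 'mount': array([[ 7.75181537e-04, -9.63220330e-01, 
[... 295 characters left out ...]
]])}
{'time_s': 0.15, 'joints': array([-2.23402122e-01,  3.13327486e-01,  1.49826698e+00, -2.64301967e-05,
        1.33098301e+00, -2.23404644e-01]), 'dq': array([ 0.00049427, -0.00120961, -0.00231599,  0.00104823, -0.00058091,
       -0.00074765]), 'tau': array([ 1.79854873e-03, -4.12368500e+01, -2.59796566e+01, -1.57318855e-04,
        3.17765021e-03, -3.62555340e-05]), 'eef_pos': array([5.24817269e+02, 2.18036665e-02, 2.41861789e+02]), 'ee_rot': array([-4.09836285e-04,  7.07103580e-01,  7.07109811e-01, -2.73255326e-04]), 'force': array([0.32577428, 0.0864099 , 0.23530026]), 'wrist_torque': array([-0.03074397, -0.01431136,  0.04869144]), 'grip_force': 0.0, 'grip_width': 0.9961834754782912}
```

View pics/scene0.png

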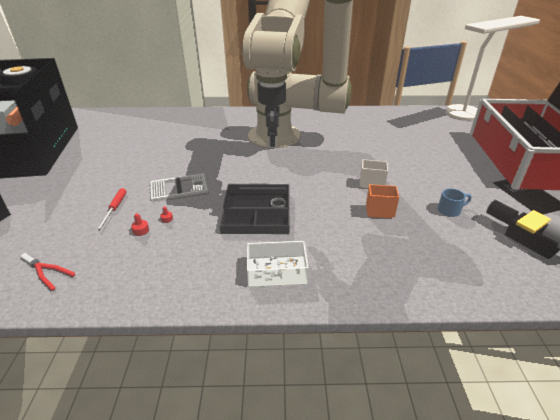

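View pics/side0.png

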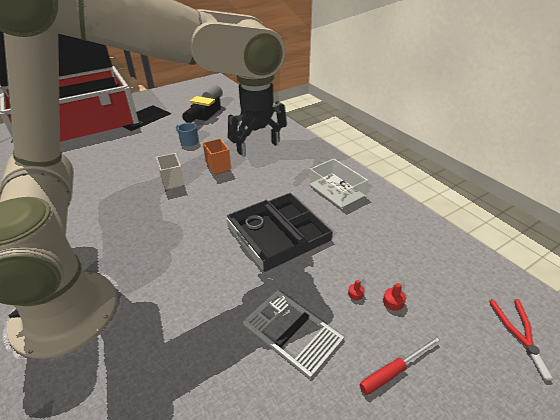

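The scene picture shows the tray at (257,208) with its ring at (278,202), the grid at (180,187), orange at (382,201), white at (373,174), and the cup at (452,203). There are two float-like parts, at (140,224) and (166,215). The (166,215) one looks smaller in both views (side: 356,290 against 395,297), so it fits; I'll confirm it in a crop.

```bash
cat > h.py <<'E'
import numpy as np, cv2
from scipy.spatial.transform import Rotation as R
from rig import sense, eyes
def tool(s):
    T=np.eye(4); q=s["ee_rot"]; T[:3,:3]=R.from_quat([q[1],q[2],q[3],q[0]]).as_matrix(); T[:3,3]=s["eef_pos"]; return T
def shot(n,save=None):
    s=sense(); im=eyes.capture(n); c=eyes.calibration(n)
    M=tool(s)@c["mount"] if n=="wrist" else c["cam_to_world"]
    if save: cv2.imwrite(f"pics/{save}.png",im[:,:,::-1])
    return im,c,M
def ray(c,M,px,z):
    px=np.atleast_2d(px).astype(float)
    d=np.c_[(px[:,0]-c["cx"])/c["fx"],(px[:,1]-c["cy"])/c["fy"],np.ones(len(px))]@M[:3,:3].T
    o=M[:3,3]; return o+d*((z-o[2])/d[:,2])[:,None]
def proj(c,M,P):
    p=(np.atleast_2d(P)-M[:3,3])@M[:3,:3]; return np.c_[p[:,0]/p[:,2]*c["fx"]+c["cx"],p[:,1]/p[:,2]*c["fy"]+c["cy"]]
def hsv(im): return cv2.cvtColor(im,cv2.COLOR_RGB2HSV)
def blobs(m,amin=60):
    cs,_=cv2.findContours(m.astype(np.uint8)*255,cv2.RETR_EXTERNAL,cv2.CHAIN_APPROX_NONE)
    return sorted([k for k in cs if cv2.contourArea(k)>amin],key=cv2.contourArea,reverse=True)
def red(im): H=hsv(im); return ((H[...,0]<6)|(H[...,0]>172))&(H[...,1]>150)&(H[...,2]>60)
def orange(im): H=hsv(im); return (H[...,0]>=6)&(H[...,0]<16)&(H[...,1]>140)&(H[...,2]>70)
E
python3 - <<'E'
from h import *
for n in("scene","side"):
    im,c,M=shot(n)
    print(n)
    for k in blobs(red(im),40):
        x,y,w,h=cv2.boundingRect(k)
        print(" red",(x,y,w,h),cv2.contourArea(k),ray(c,M,[x+w/2,y+h-1],0)[0].round())
    for k in blobs(orange(im),60):
        x,y,w,h=cv2.boundingRect(k); print(" or",(x,y,w,h),cv2.contourArea(k),ray(c,M,[x+w/2,y+h-1],0)[0].round())
    pts={"scene":{"tray":(257,208,30),"ring":(278,202,10),"grid":(180,187,5),"white":(374,164,80),"orange":(382,190,85),"bin":(277,250,60),"cup":(452,195,62)},"side":{"tray":(280,232,35),"ring":(255,222,10),"grid":(294,333,5),"white":(169,158,80),"orange":(217,146,85)}}[n]
    for t,(u,v,z) in pts.items(): print(" ",t,ray(c,M,[u,v],z)[0].round())
sc,_,_=shot("scene"); sd,_,_=shot("side")
a=cv2.resize(sc[195:245,115:195],None,fx=5,fy=5,interpolation=3); b=cv2.resize(sd[270:320,335:415],None,fx=5,fy=5,interpolation=3)
cv2.imwrite("pics/floats.png",np.hstack([a,b])[:,:,::-1])
E
```

```text
scene
 red (521, 154, 39, 36) 1057.5 [432. 916.   0.]
 red (35, 263, 40, 27) 189.5 [ 856. -547.    0.]
 red (544, 107, 16, 24) 174.0 [ -26. 1219.    0.]
 red (503, 145, 21, 38) 157.0 [387. 845.   0.]
 red (132, 214, 16, 20) 117.5 [ 642. -393.    0.]
 red (110, 189, 16, 19) 108.5 [ 511. -500.    0.]
 red (530, 105, 14, 9) 54.5 [-210. 1253.    0.]
 red (161, 207, 11, 14) 51.5 [ 582. -329.   -0.]
 or (367, 185, 32, 33) 809.5 [578. 341.   0.]
  tray [565. -50.  30.]
  ring [507.  15.  10.]
  grid [ 406. -321.    5.]
  white [390. 340.  80.]
  orange [554. 330.  85.]
  bin [788.  11.  60.]
  cup [552. 550.  62.]
side
 red (60, 91, 73, 50) 2270.5 [252. 769.   0.]
 red (360, 358, 47, 37) 662.0 [ 464. -531.    0.]
 red (490, 299, 43, 49) 488.5 [ 750. -607.    0.]
 red (383, 283, 23, 28) 392.5 [ 619. -411.    0.]
 red (59, 71, 53, 16) 302.0 [ 337. 1357.    0.]
 red (348, 280, 16, 20) 198.5 [ 568. -340.    0.]
 or (203, 139, 28, 35) 667.0 [534. 305.   0.]
  tray [528. -86.  35.]
  ring [507.  10.  10.]
  grid [ 397. -336.    5.]
  white [400. 356.  80.]
  orange [556. 329.  85.]
```

View pics/floats.png

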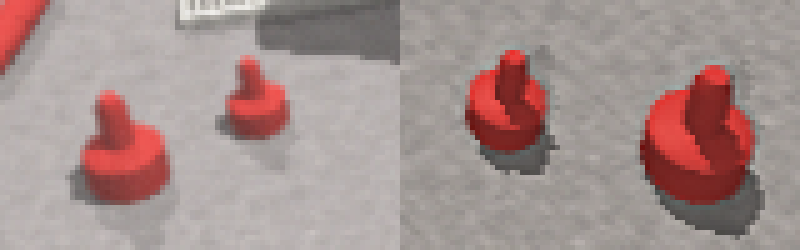

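View pics/wrist0.png

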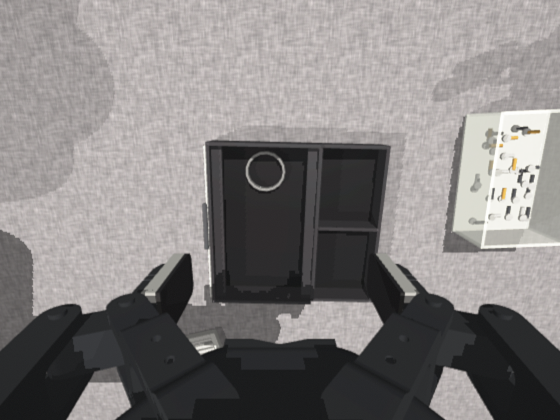

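Shape check: at about 1.26 m, a body 36 mm across should be about 11 px wide. The part at scene (166,215), side (356,290), matches, and the other is 16 px (about 50 mm). So the float is the one at about (573,-335). The wrist picture shows the tray's corners at (207,143), (388,148), (213,300) and the ring at (265,171).

Run:
```python
from h import *
s=sense(); c=eyes.calibration("wrist"); M=tool(s)@c["mount"]
im=cv2.imread("pics/wrist0.png")[:,:,::-1]
dark=(im.max(2)<75)
m=dark.copy(); m[:, :195]=0; m[:,400:]=0; m[:135]=0; m[245:]=0
k=blobs(m)[0][:,0]
# front edge (min col per row), rear edge (max col per row), left edge (min row per col)
rows=np.arange(155,240); fe=np.array([[k[k[:,1]==r,0].min(),r] for r in rows]); re=np.array([[k[k[:,1]==r,0].max(),r] for r in rows])
cols=np.arange(222,372); le=np.array([[u,k[k[:,0]==u,1].min()] for u in cols])
def line(p): 
    p=p[np.abs(p-np.median(p,0)).min(1)<6] if 0 else p
    v=cv2.fitLine(p.astype(np.float32),cv2.DIST_HUBER,0,.01,.01).ravel(); return v
F=ray(c,M,fe,40);Re=ray(c,M,re,32);L=ray(c,M,le,36)
for n,P,a in(("front",F,1),("rear",Re,1),("left",L,0)):
    v=line(P[:,:2]); print(n,np.round(v,3), "angle",np.degrees(np.arctan2(v[1],v[0])).round(2))
print("corners",ray(c,M,[[207,143],[213,300]],40).round(1),ray(c,M,[[388,148]],32).round(1))
g=cv2.cvtColor(np.ascontiguousarray(im),cv2.COLOR_RGB2GRAY)
rm=np.zeros_like(dark); rm[145:198,240:292]=g[145:198,240:292]>70
b=blobs(rm,200)[0]; e=cv2.fitEllipse(b); print("ring",e, ray(c,M,e[0],12).round(1))
```

```text
Traceback (most recent call last):
ValueError: zero-size array to reduction operation minimum which has no identity
```

```bash
python3 -m jog '[[-0.05,0,0,0,0,0,0.06],[-0.05,0.01,0,0,0,0,0.06],[-0.05,0.01,0,0,0,0,0.06],[-0.05,0.01,0,0,0,0,0.06],[-0.05,0.01,0,0,0,0,0.06]]' 20; python3 -m jog '[[-0.05,0.01,0,0,0,0,0.06],[-0.05,0,0,0,0,0,0.06],[0,0,0.03,0,0,0,0.06],[0,0,0,0,0,0,0.06],[0,0,0,0,0,0,0.06]]'
python3 - <<'E'
from h import *
im,c,M=shot("wrist","w1"); print(sense()["eef_pos"].round(1))
for k in blobs(red(im),100): 
    x,y,w,h=cv2.boundingRect(k); print((x,y,w,h),cv2.contourArea(k),ray(c,M,[x+w/2,y+h/2],23)[0].round(1))
E
```

```text
time_s: 0.85
eef_pos: [564.2, -248.2, 242.3]
ee_rot: [0.0, 0.707, 0.707, 0.0]
force: [0.7, 0.5, -0.3]
grip_width: 0.702
grip_force: 0.0
time_s: 1.35
eef_pos: [574.1, -344.4, 212.5]
ee_rot: [-0.001, 0.707, 0.707, 0.0]
force: [0.4, -0.2, 0.6]
grip_width: 0.696
grip_force: 0.0
[ 574.5 -344.4  213.6]
(307, 209, 42, 42) 1303.0 [ 629.2 -393.1   23. ]
(266, 159, 31, 32) 744.0 [ 575.  -328.9   23. ]
(209, 302, 39, 21) 615.0 [ 508.6 -503.9   23. ]
(415, 364, 21, 23) 225.5 [ 770.3 -601.3   23. ]
```

View pics/w1.png

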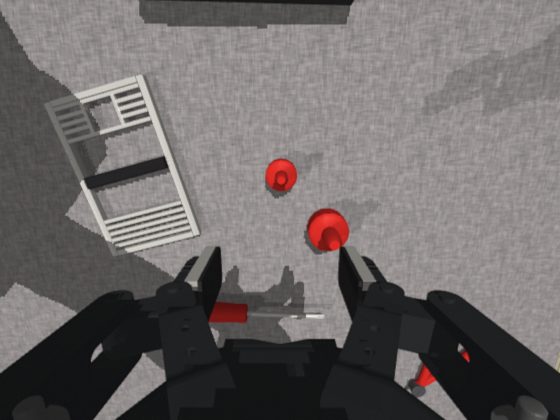

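The wrist view shows the small float at (281,175), the big one at (328,230), and the grid at (125,165) with its window at (103,115). The float is at about (575,-330), 31 px across, which is 36 mm. I'll move above it and recompute the tray.

```bash
python3 -m jog '[[0.014,0.0005,0.05,0,0,0,0.06],[0,0,0.05,0,0,0,0.06],[0,0,0,0,0,0,0.06],[0,0,0,0,0,0,0.06]]'
python3 - <<'E'
from h import *
im,c,M=shot("wrist","w2"); print(sense()["eef_pos"].round(1))
for k in blobs(red(im),100): 
    x,y,w,h=cv2.boundingRect(k); print((x,y,w,h),ray(c,M,[x+w/2,y+h/2],23)[0].round(1),"bottom",ray(c,M,[x+w/2,y+h],40)[0].round(1))
# tray from wrist0
s=dict(eef_pos=np.array([524.8,0.0,242.0]),ee_rot=np.array([0,.70711,.70711,0])); M=tool(s)@c["mount"]
im=cv2.imread("pics/wrist0.png")[:,:,::-1]; g=im.max(2).astype(int)
for r in(170,200,230): print("row",r,[ (u,g[r,u]) for u in list(range(202,228,2))],[ (u,g[r,u]) for u in range(370,394,2)])
for u in(240,300,350): print("col",u,[(r,g[r,u]) for r in range(138,160,2)])
print(ray(c,M,[[207,143],[213,300]],40).round(1),ray(c,M,[[388,148]],32).round(1))
rm=np.zeros(g.shape,bool); rm[145:198,240:292]=g[145:198,240:292]>70
b=blobs(rm,200)[0]; e=cv2.fitEllipse(b); print("ring",np.round(e[0],1),e[1], ray(c,M,e[0],12).round(1))
E
```

```text
time_s: 1.8
eef_pos: [575.4, -331.7, 116.6]
ee_rot: [0.001, 0.707, 0.707, 0.0]
force: [-0.1, 0.4, 0.6]
grip_width: 0.697
grip_force: 0.0
[ 575.9 -332.3  118. ]
(258, 186, 43, 45) [ 574.6 -327.7   23. ] bottom [ 574.6 -340.5   40. ]
(314, 251, 37, 66) [ 620.3 -395.2   23. ] bottom [ 618.3 -415.7   40. ]
(130, 366, 36, 30) [ 449.1 -499.4   23. ] bottom [ 456.5 -498.4   40. ]
row 170 [(202, np.int64(179)), (204, np.int64(233)), (206, np.int64(153)), (208, np.int64(80)), (210, np.int64(45)), (212, np.int64(68)), (214, np.int64(73)), (216, np.int64(72)), (218, np.int64(72)), (220, np.int64(80)), (222, np.int64(48)), (224, np.int64(40)), (226, np.int64(44))] [(370, np.int64(48)), (372, np.int64(48)), (374, np.int64(32)), (376, np.int64(34)), (378, np.int64(41)), (380, np.int64(41)), (382, np.int64(40)), (384, np.int64(61)), (386, np.int64(79)), (388, np.int64(154)), (390, np.int64(163)), (392, np.int64(169))]
row 200 [(202, np.int64(177)), (204, np.int64(177)), (206, np.int64(239)), (208, np.int64(108)), (210, np.int64(78)), (212, np.int64(40)), (214, np.int64(71)), (216, np.int64(70)), (2
[... 1083 characters left out ...]
, (154, np.int64(27)), (156, np.int64(27)), (158, np.int64(26))]
col 300 [(138, np.int64(161)), (140, np.int64(169)), (142, np.int64(95)), (144, np.int64(76)), (146, np.int64(85)), (148, np.int64(42)), (150, np.int64(32)), (152, np.int64(32)), (154, np.int64(31)), (156, np.int64(32)), (158, np.int64(32))]
col 350 [(138, np.int64(162)), (140, np.int64(171)), (142, np.int64(146)), (144, np.int64(65)), (146, np.int64(84)), (148, np.int64(60)), (150, np.int64(30)), (152, np.int64(31)), (154, np.int64(30)), (156, np.int64(31)), (158, np.int64(31))]
[[ 442.9   49.1   40. ]
 [ 437.6 -150.    40. ]] [[647.8  43.2  32. ]]
ring [264.9 171.1] (38.74348068237305, 39.80461883544922) [[505.5  13.5  12. ]]
```

View pics/w2.png

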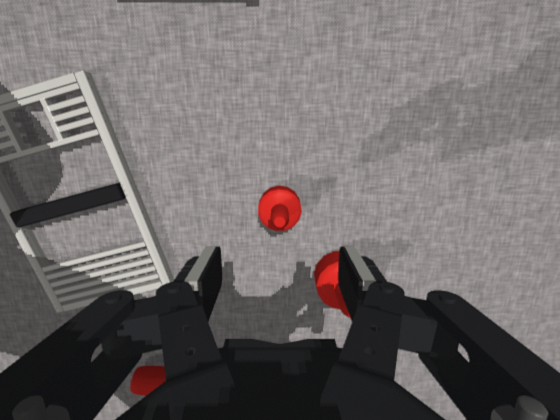

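The float stands at (279,208) between the fingers, and the stem tip is at (279,221). The base is at about (574.6,-329), so I descend with a small correction and grip.

```bash
python3 -m jog '[[0.003,-0.001,0.04,0,0,0,0.06],[0,0,0.03,0,0,0,0.06],[0,0,0.01,0,0,0,0.06],[0,0,0,0,0,0,0.06]]' 20
python3 - <<'E'
from h import *
print(sense()["eef_pos"].round(1)); im,c,M=shot("wrist")
for k in blobs(red(im),100)[:2]: 
    x,y,w,h=cv2.boundingRect(k); print((x,y,w,h),ray(c,M,[x+w/2,y+h/2],20)[0].round(1))
E
```

```text
time_s: 2.25
eef_pos: [574.1, -329.2, 35.6]
ee_rot: [0.001, 0.707, 0.707, 0.0]
force: [0.2, 0.4, 0.7]
grip_width: 0.705
grip_force: 0.0
[ 574.1 -329.2   35.6]
(250, 217, 64, 74) [ 574.7 -328.7   20. ]
(394, 349, 22, 40) [ 650.7 -405.7   20. ]
```

```bash
python3 -m jog '[[0,0,-0.001,0,0,0,0.005],[0,0,0,0,0,0,0.005],[0,0,0,0,0,0,0.005],[0,0,0,0,0,0,0.005],[0,0,0,0,0,0,0.005]]' 30;python3 -m jog '[[0,0,0,0,0,0,0.005],[0,0,-0.02,0,0,0,0.005],[0,0,-0.05,0,0,0,0.005],[0,0,-0.04,0,0,0,0.005],[0,0,0,0,0,0,0.005]]' 30
python3 - <<'E'
from h import *
print(sense()["eef_pos"].round(1)); im,c,M=shot("wrist","w3")
for k in blobs(red(im),100)[:2]: 
    x,y,w,h=cv2.boundingRect(k); print((x,y,w,h))
E
```

```text
time_s: 2.8
eef_pos: [573.9, -329.0, 36.1]
ee_rot: [0.001, 0.707, 0.707, 0.0]
force: [-0.6, 0.6, 6.0]
grip_width: 0.149
grip_force: 30.9
time_s: 3.3
eef_pos: [575.3, -330.1, 151.5]
ee_rot: [0.005, 0.707, 0.707, 0.0]
force: [0.6, -0.2, -0.2]
grip_width: 0.15
grip_force: 30.4
[ 575.3 -330.1  151.5]
(249, 217, 110, 74)
```

View pics/w3.png

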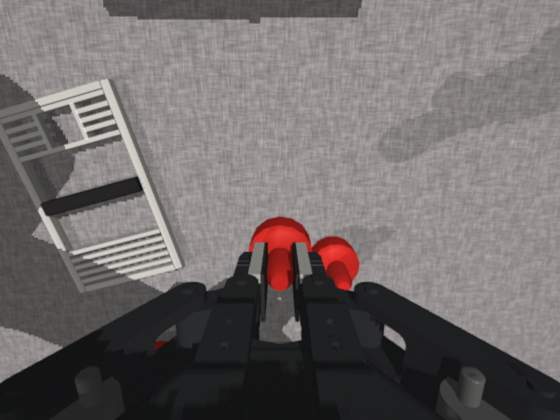

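The float is held centred by its stem at (280,255). I'll carry it above the ring.

```bash
python3 -m jog '[[0.05,-0.01,0,0,0,0,0.005],[0.05,-0.01,0,0,0,0,0.005],[0.05,-0.01,0,0,0,0,0.005],[0.05,-0.01,0,0,0,0,0.005],[0.05,-0.01,0,0,0,0,0.005]]' 30;python3 -m jog '[[0.05,-0.01,0,0,0,0,0.005],[0.03,-0.01,0,0,0,0,0.005],[0,0,0.02,0,0,0,0.005],[0,0,0,0,0,0,0.005],[0,0,0,0,0,0,0.005]]' 30
python3 - <<'E'
from h import *
s=sense();print(s["eef_pos"].round(1),s["ee_rot"].round(4)); im,c,M=shot("wrist","w4")
E
```

```text
time_s: 3.85
eef_pos: [523.0, -81.4, 143.7]
ee_rot: [-0.001, 0.707, 0.707, -0.001]
force: [0.9, -0.2, -0.2]
grip_width: 0.154
grip_force: 30.4
time_s: 4.35
eef_pos: [504.3, -4.7, 124.5]
ee_rot: [-0.001, 0.707, 0.707, -0.001]
force: [-0.0, 0.5, 0.4]
grip_width: 0.145
grip_force: 30.4
[504.3  -4.7 124.5] [-9.000e-04  7.072e-01  7.070e-01 -6.000e-04]
```

View pics/w4.png

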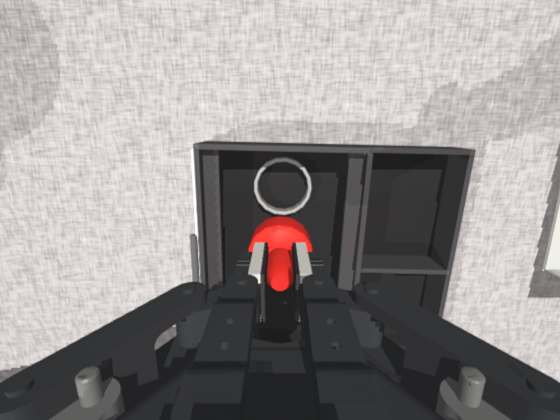

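The ring is visible at (283,185), with tray corners at (197,144) and (467,150) and the cross wall at (368,152). I'll measure the ring and refine the tray pose from this nearer view.

Run:
```python
from h import *
s=sense(); c=eyes.calibration("wrist"); M=tool(s)@c["mount"]
im=cv2.imread("pics/w4.png")[:,:,::-1]; g=im.max(2).astype(int)
rm=np.zeros(g.shape,bool); rm[150:217,248:320]=g[150:217,248:320]>90
b=blobs(rm,200)[0]; e=cv2.fitEllipse(b); print("ring",np.round(e[0],1),np.round(e[1],1), ray(c,M,e[0],14).round(1))
lo=np.array([[u,138+np.argmax(g[138:160,u]<110)] for u in range(210,340,4)]); P=ray(c,M,lo,40)
hi=np.array([[u,138+np.argmax(g[138:160,u]<110)] for u in range(385,455,4)]); Q=ray(c,M,hi,32)
fr=np.array([[190+np.argmax(g[r,190:215]<60),r] for r in range(160,230,5)]); F=ray(c,M,fr,40)
re=np.array([[475-np.argmax(g[r,475:430:-1]<70),r] for r in range(165,240,5)]); Rr=ray(c,M,re,32)
for n,A,a in(("leftF",P,0),("leftR",Q,0),("front",F,1),("rear",Rr,1)):
    k=np.polyfit(A[:,a],A[:,1-a],1); r=A[:,1-a]-np.polyval(k,A[:,a]); print(n,"slope",k[0].round(4),"at mean",A[:,:2].mean(0).round(1),"rms",r.std().round(2))
```

```text
ring [282.3 186.1] [56.1 57.5] [[506.1  13.8  14. ]]
leftF slope -0.0227 at mean [499.8  50.8] rms 0.21
leftR slope -0.0202 at mean [608.5  47.8] rms 0.19
front slope 0.0237 at mean [444.5  13.8] rms 0.21
rear slope 0.0243 at mean [646.1   5.9] rms 0.17
```

```bash
python3 -m jog '[[0.0185,0.002,0,0,0,0,0.005],[0,0,0.04,0,0,0,0.005],[0,0,0.023,0,0,0,0.005],[0,0,0,0,0,0,0.005],[0,0,0,0,0,0,0.005]]' 30
python3 - <<'E'
from h import *
s=sense();print(s["eef_pos"].round(1),s["ee_rot"].round(4)); im,c,M=shot("wrist")
k=blobs(red(im),100)[0]; print(cv2.boundingRect(k)); g=im.max(2)
cv2.imwrite("pics/w5.png",cv2.resize(im[120:320,180:380,::-1],None,fx=2.5,fy=2.5))
E
```

```text
time_s: 4.9
eef_pos: [507.3, 13.4, 63.0]
ee_rot: [0.0, 0.707, 0.707, 0.0]
force: [-0.2, 0.7, -0.1]
grip_width: 0.145
grip_force: 30.4
[507.3  13.4  63. ] [3.000e-04 7.074e-01 7.068e-01 2.000e-04]
(249, 216, 63, 76)
```

View pics/w5.png

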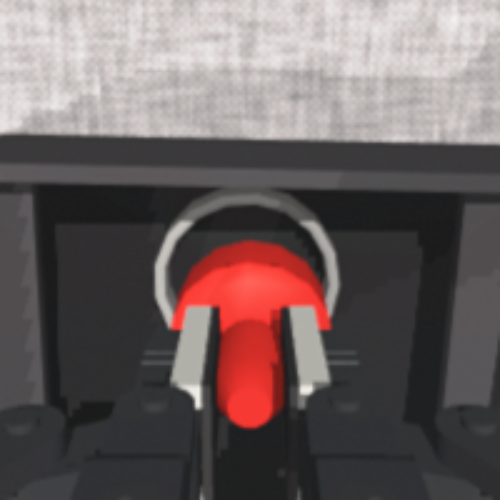

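The ring (crop cols 157–340) sits evenly round the float (centre 250), so I lower and release.

```bash
python3 -m jog '[[0,-0.001,0.012,0,0,0,0.005],[0,0,0.008,0,0,0,0.005],[0,0,0.002,0,0,0,0.005],[0,0,0,0,0,0,0.005]]' 30; python3 -m jog '[[0,0,0,0,0,0,0.035],[0,0,0,0,0,0,0.035],[0,0,0,0,0,0,0.035],[0,0,-0.02,0,0,0,0.035],[0,0,-0.05,0,0,0,0.035]]'; python3 -m jog '[[-0.02,0,-0.05,0,0,0,0.06],[-0.04,-0.02,-0.03,0,0,0,0.06],[0,0,0,0,0,0,0.06]]'
python3 - <<'E'
from h import *
s=sense();print(s["eef_pos"].round(1)); im,c,M=shot("wrist","w6")
for k in blobs(red(im),100)[:3]:
    x,y,w,h=cv2.boundingRect(k); print((x,y,w,h),ray(c,M,[x+w/2,y+h/2],20).round(1),ray(c,M,[x+w/2,y+h],50).round(1))
E
```

```text
time_s: 5.35
eef_pos: [505.6, 14.0, 40.1]
ee_rot: [-0.0, 0.707, 0.707, -0.0]
force: [-1.0, -0.6, 0.1]
grip_width: 0.148
grip_force: 30.4
time_s: 5.85
eef_pos: [503.7, 14.3, 108.0]
ee_rot: [-0.003, 0.707, 0.707, -0.002]
force: [0.8, -0.1, 0.9]
grip_width: 0.41
grip_force: 0.0
time_s: 6.15
eef_pos: [487.6, -44.8, 188.2]
ee_rot: [0.003, 0.708, 0.706, 0.001]
force: [0.5, 0.6, -0.8]
grip_width: 0.703
grip_force: 0.0
[487.6 -44.8 188.2]
(279, 116, 37, 38) [[505.6  13.5  20. ]] [[503.9  -2.3  50. ]]
```

View pics/w6.png

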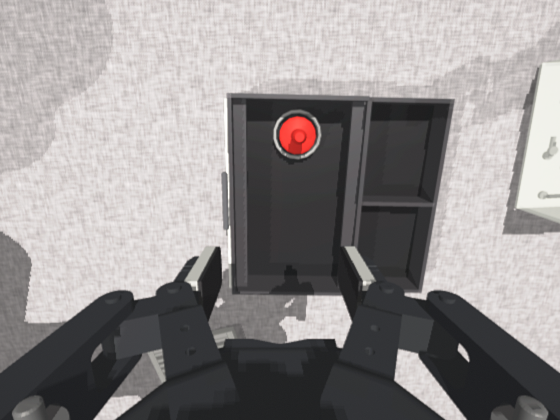

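The float is seated concentrically in the ring at (298,134). Next is the grid: translate over it, then turn the tool about +1.33 so the fingers close across the bar.

```bash
python3 -m jog '[[-0.05,-0.014,0,0,0,0,0.035],[-0.05,-0.014,0,0,0,0,0.035],[-0.05,-0.014,0,0,0,0,0.035],[-0.05,-0.014,0,0,0,0,0.035],[-0.05,-0.014,0,0,0,0,0.035]]'; python3 -m jog '[[-0.033,-0.012,0,0,0,0.14,0.035],[0,0,0,0,0,0.14,0.035],[0,0,0,0,0,0.14,0.035],[0,0,0,0,0,0.14,0.035],[0,0,0,0,0,0.14,0.035]]';python3 -m jog '[[0,0,0,0,0,0.14,0.035],[0,0,0,0,0,0.14,0.035],[0,0,0,0,0,0.14,0.035],[0,0,0,0,0,0.14,0.035],[0,0,0,0,0,0,0.035]]'
python3 - <<'E'
from h import *
s=sense();print(s["eef_pos"].round(1),s["ee_rot"].round(4),s["joints"].round(2)); im,c,M=shot("wrist","w7"); print(tool(s)[:3,:3].round(3))
E
```

```text
time_s: 6.7
eef_pos: [419.1, -283.3, 183.2]
ee_rot: [-0.001, 0.707, 0.707, 0.0]
force: [1.7, -0.5, -0.8]
grip_width: 0.408
grip_force: 0.0
time_s: 7.2
eef_pos: [408.0, -314.6, 183.0]
ee_rot: [-0.001, 0.908, 0.419, -0.0]
force: [-0.1, -0.3, 0.1]
grip_width: 0.406
grip_force: 0.0
time_s: 7.7
eef_pos: [408.0, -314.6, 183.2]
ee_rot: [-0.001, 0.988, 0.155, -0.0]
force: [0.0, 0.2, -0.7]
grip_width: 0.407
grip_force: 0.0
[ 408.  -314.6  183.2] [-1.000e-03  9.880e-01  1.545e-01 -5.000e-04] [-0.88  0.35  1.61  0.    1.18  0.38]
[[ 0.952  0.305 -0.001]
 [ 0.305 -0.952  0.002]
 [-0.001 -0.002 -1.   ]]
```

View pics/w7.png

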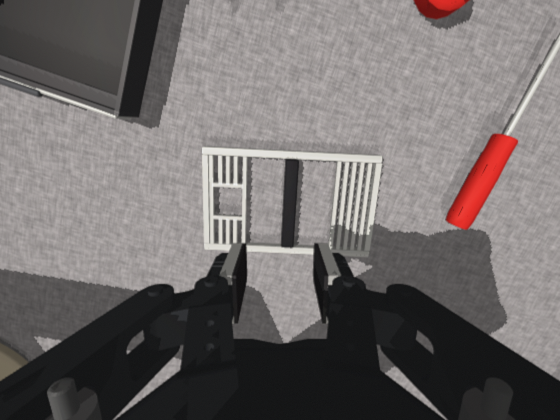

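The grid has corners at (203,149), (381,157), (205,250) and (369,255). The bar runs from (291,160) to (288,247), and the window at (229,200) is on the tray-left side as required.

Run:
```python
from h import *
s=sense(); c=eyes.calibration("wrist"); T=tool(s); M=T@c["mount"]
im=cv2.imread("pics/w7.png"); g=im.max(2).astype(int)
bar=np.zeros(g.shape,bool); bar[165:240,275:310]=g[165:240,275:310]<70
rows=np.arange(168,238); P=np.array([[np.flatnonzero(bar[r]).mean(),r] for r in rows]); A=ray(c,M,P,14)
k=np.polyfit(A[:,0],A[:,1],1); print("bar yaw",np.arctan(k[0]))
C=ray(c,M,[[203,149],[381,157],[369,255],[205,250]],10); print(C.round(1), "sides",[np.linalg.norm(C[i]-C[i-1]).round(1) for i in range(4)])
print("yaws",np.arctan2(*(C[1]-C[2])[[1,0]]),np.arctan2(*(C[0]-C[3])[[1,0]]),np.arctan2(*(C[0]-C[1])[[1,0]])-np.pi/2,"centre",C.mean(0).round(1))
e=ray(c,M,[[291,160],[288,247]],14); print("bar ends",e.round(1),e.mean(0).round(1))
ctr=C.mean(0); ctr[1]=np.polyval(k,ctr[0])
print("bar pt",ctr.round(1),"delta in tool",(T[:3,:3].T@(ctr-s["eef_pos"])).round(1),"tool yaw",np.arctan2(T[1,0],T[0,0]))
```

```text
bar yaw 0.27120230902642567
[[ 425.  -225.9   10. ]
 [ 474.  -402.2   10. ]
 [ 368.5 -433.1   10. ]
 [ 316.8 -255.2   10. ]] sides [np.float64(112.1), np.float64(183.0), np.float64(109.9), np.float64(185.3)]
yaws 0.28506585811939855 0.2647609679060958 0.27110897519376564 centre [ 396.1 -329.1   10. ]
bar ends [[ 442.7 -314.8   14. ]
 [ 350.9 -342.3   14. ]] [ 396.8 -328.6   14. ]
bar pt [ 396.1 -328.7   10. ] delta in tool [-15.6  10.  173.4] tool yaw 0.314478028659918
```

```bash
python3 -m jog '[[-0.0155,0.010,0,0,0,0.043,0.04],[0,0,0.05,0,0,0,0.04],[0,0,0.05,0,0,0,0.04],[0,0,0.03,0,0,0,0.04],[0,0,0,0,0,0,0.04]]'
python3 - <<'E'
from h import *
s=sense();print(s["eef_pos"].round(1)); im,c,M=shot("wrist","w8"); T=tool(s);print(np.arctan2(T[1,0],T[0,0]))
E
```

```text
time_s: 8.25
eef_pos: [394.7, -327.5, 50.6]
ee_rot: [-0.004, 0.991, 0.135, -0.002]
force: [0.6, -0.0, 0.4]
grip_width: 0.468
grip_force: 0.0
[ 394.7 -327.5   50.6]
0.2712702707234149
```

View pics/w8.png

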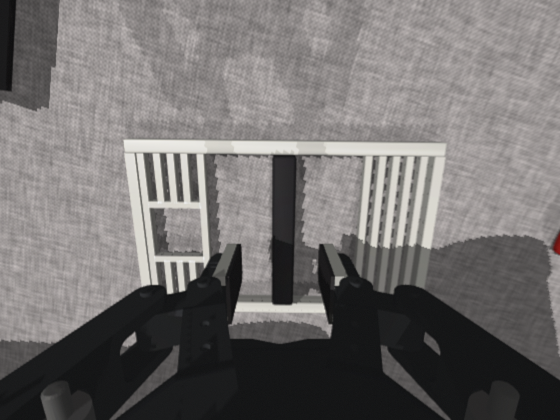

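The fingers straddle the bar (bar at col 284, fingers at 230 and 330) and line up with it. I descend and grip.

```bash
python3 -m jog '[[0,0.001,0.025,0,0,0,0.04],[0,0,0.0105,0,0,0,0.04],[0,0,0,0,0,0,0.04],[0,0,0,0,0,0,0.005],[0,0,0,0,0,0,0.005]]' 60; python3 -m jog '[[0,0,0,0,0,0,0.005],[0,0,0,0,0,0,0.005],[0,0,0,0,0,0,0.005],[0,0,0,0,0,0,0.005]]'
python3 - <<'E'
from h import *
print(sense()["eef_pos"].round(1))
E
```

```text
time_s: 8.8
eef_pos: [396.8, -331.2, 20.3]
ee_rot: [0.001, 0.991, 0.134, 0.001]
force: [-2.0, 3.0, 18.0]
grip_width: 0.141
grip_force: 44.7
time_s: 9.2
eef_pos: [396.8, -331.2, 20.4]
ee_rot: [0.001, 0.991, 0.134, 0.001]
force: [-0.2, 1.6, 5.2]
grip_width: 0.133
grip_force: 58.6
[ 396.8 -331.2   20.4]
```

The descent stopped at z 20 with a few newtons upward. I'll reopen and check before lifting.

```bash
python3 -m jog '[[0,0,0,0,0,0,0.04],[0,0,0,0,0,0,0.04],[0,0,0,0,0,0,0.04],[0,0,0,0,0,0,0.04]]'; python3 -m jog '[[0,0,0.003,0,0,0,0.04],[0,0,0,0,0,0,0.04],[0,0,0,0,0,0,0.04]]'
python3 - <<'E'
from h import *
im,c,M=shot("wrist","w9"); s=sense(); print(s["joints"].round(3))
E
```

```text
time_s: 9.6
eef_pos: [396.3, -330.7, 19.0]
ee_rot: [0.0, 0.991, 0.134, 0.0]
force: [-0.7, 0.3, -0.9]
grip_width: 0.467
grip_force: 0.0
time_s: 9.9
eef_pos: [396.2, -330.6, 15.8]
ee_rot: [-0.0, 0.991, 0.134, -0.0]
force: [0.5, -0.1, 0.3]
grip_width: 0.47
grip_force: 0.0
[-0.923  0.593  1.75   0.     0.799  0.38 ]
```

View pics/w9.png

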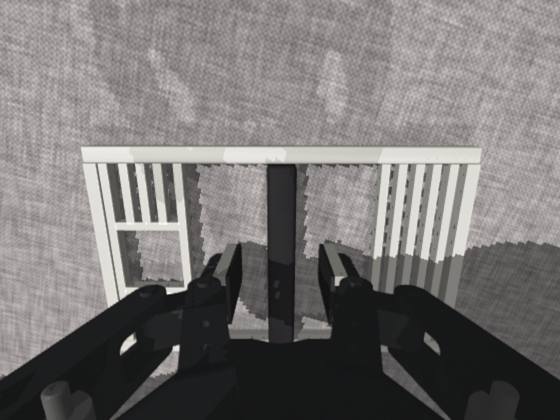

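No contact: the first descent only fell short. Now at z 15.8 with the bar at col 281, midway between the fingers (230 and 330), I grip and lift.

```bash
python3 -m jog '[[0,0,0,0,0,0,0.005],[0,0,0,0,0,0,0.005],[0,0,0,0,0,0,0.005],[0,0,0,0,0,0,0.005],[0,0,0,0,0,0,0.005]]' 80; python3 -m jog '[[0,0,0,0,0,0,0.005],[0,0,-0.01,0,0,0,0.005],[0,0,-0.03,0,0,0,0.005],[0,0,-0.04,0,0,0,0.005],[0,0,0,0,0,0,0.005]]';python3 -m jog '[[0,0,-0.04,0,0,0,0.005],[0,0,0,0,0,0,0.005],[0,0,0,0,0,0,0.005]]'
python3 - <<'E'
from h import *
im,c,M=shot("wrist","w10"); s=sense(); T=tool(s); print(s["eef_pos"].round(1),np.arctan2(T[1,0],T[0,0]),T[2,:3].round(3))
E
```

```text
time_s: 10.45
eef_pos: [396.3, -330.7, 16.3]
ee_rot: [0.0, 0.991, 0.134, 0.0]
force: [-1.4, 1.4, 6.6]
grip_width: 0.131
grip_force: 79.0
time_s: 10.95
eef_pos: [397.8, -332.5, 100.7]
ee_rot: [0.004, 0.991, 0.134, 0.002]
force: [-0.3, -0.6, -1.3]
grip_width: 0.132
grip_force: 78.6
time_s: 11.25
eef_pos: [396.2, -330.5, 135.7]
ee_rot: [0.0, 0.991, 0.133, 0.0]
force: [0.2, -0.5, -2.2]
grip_width: 0.133
grip_force: 78.9
[ 395.9 -330.2  134.9] 0.2677717205718043 [-0.001 -0.002 -1.   ]
```

The 2 N load shows the grid is held. I'll measure how it sits in the tool from its far frame edge.

Run:
```python
from h import *
c=eyes.calibration("wrist"); m=c["mount"]; im=cv2.imread("pics/w10.png"); g=im.min(2).astype(int)
# tool-frame plane z_t = 16.3-10 = 6.3 ahead of TCP (top of frame)
def tr(px,z=6.3): 
    return ray(c,m,px,z)
for r in(140,144,148,152,156,160,164): print(r,g[r,[70,75,80,85,90,120,200,280,360,440,470,475,480,485,490]])
top=np.array([[u,130+np.argmax(g[130:170,u]>195)] for u in range(100,465,5)]); P=tr(top)
k=np.polyfit(P[:,1],P[:,0],1); print("far edge x at y0",k.round(4),(P[:,0]-np.polyval(k,P[:,1])).std().round(2))
for r in (148,151,154): 
    w=np.flatnonzero(g[r]>195); w=w[(w>60)&(w<510)]; print(r,w.min(),w.max(),tr([[w.min(),r],[w.max(),r]]).round(1).tolist())
```

```text
140 [145 153 145 151 160 150 164 167 166 158 152 145 148 134 122]
144 [140 163 142 154 146 139 146 151 150 141 155 159 141 145 134]
148 [146 161 203 222 222 222 199 194 187 198 195 193 147 136 134]
152 [141 148 160 222 222 224 201 194 188 206 203 202 133 136 134]
156 [140 170 154 220 219 221 200 197 193 210 208 208 142 128  35]
160 [149 169 150 213 214 215 192 191 190 215 213 213 135 142  22]
164 [146 139 154 216 217 202 161  37 144 162 179 180 127  86  26]
far edge x at y0 [-8.60000e-03  5.63416e+01] 1.6
148 80 467 [[57.1, -92.6, 6.3], [57.3, 86.3, 6.3]]
151 81 478 [[55.8, -92.4, 6.3], [55.9, 91.6, 6.3]]
154 81 477 [[54.4, -92.6, 6.3], [54.5, 91.4, 6.3]]
```

The grid is centred in the tool to about 0.5 mm and its yaw is aligned. I'll turn to the tray's yaw and move over the tray.

```bash
python3 -m jog '[[0,0,0,0,0,0.146,0.005],[0,0,0,0,0,0.146,0.005],[0.017,-0.04,0,0,0,0,0.005],[0.017,-0.047,0,0,0,0,0.005],[0.017,-0.047,0,0,0,0,0.005]]'; python3 -m jog '[[0.017,-0.047,0,0,0,0,0.005],[0.017,-0.047,0,0,0,0,0.005],[0.017,-0.04,0,0,0,0,0.005],[0,-0.01,0,0,0,0,0.005],[0,0,0,0,0,0,0.005]]'
python3 - <<'E'
from h import *
s=sense(); T=tool(s); im,c,M=shot("wrist","w11"); tg=np.array([504,-52.5,46.3]); print(s["eef_pos"].round(1),s["force"].round(1),np.arctan2(T[1,0],T[0,0]),(T[:3,:3].T@(tg-s["eef_pos"])).round(1))
E
```

```text
time_s: 11.8
eef_pos: [450.1, -196.1, 134.3]
ee_rot: [-0.001, 1.0, -0.013, -0.001]
force: [0.6, -0.6, -2.1]
grip_width: 0.131
grip_force: 79.0
time_s: 12.3
eef_pos: [504.3, -53.8, 134.5]
ee_rot: [-0.0, 1.0, -0.011, -0.001]
force: [0.5, -0.2, -2.2]
grip_width: 0.132
grip_force: 79.0
[504.3 -53.8 134.5] [ 0.5 -0.2 -2.2] -0.02163540886958693 [-0.1 -1.2 88.2]
```

```bash
python3 -m jog '[[0,-0.0012,0.04,0,0,0.002,0.005],[0,0,0.025,0,0,0,0.005],[0,0,0,0,0,0,0.005],[0,0,0,0,0,0,0.005]]'
python3 - <<'E'
from h import *
s=sense(); T=tool(s); im,c,M=shot("wrist","w12"); tg=np.array([504,-52.5,46.3]); print(s["eef_pos"].round(1),s["force"].round(1),np.arctan2(T[1,0],T[0,0]),(T[:3,:3].T@(tg-s["eef_pos"])).round(1))
for k in blobs(red(im),20)[:3]:
    x,y,w,h=cv2.boundingRect(k); print((x,y,w,h))
g=im.max(2).astype(int)
# rear rim outer edge z=32 and cross wall
for u in(200,240,320,360): 
    col=g[:160,u]; print(u,[(r,col[r]) for r in range(0,150,6)])
E
```

```text
time_s: 12.75
eef_pos: [505.0, -55.2, 71.3]
ee_rot: [0.0, 1.0, -0.014, -0.0]
force: [0.1, -0.7, -0.9]
grip_width: 0.13
grip_force: 79.0
[505.  -55.2  71.3] [ 0.1 -0.7 -0.9] -0.027791678653849426 [-1.  -2.7 25. ]
(149, 231, 31, 30)
(188, 203, 21, 53)
(170, 204, 6, 14)
200 [(0, np.int64(31)), (6, np.int64(65)), (12, np.int64(65)), (18, np.int64(66)), (24, np.int64(69)), (30, np.int64(69)), (36, np.int64(71)), (42, np.int64(72)), (48, np.int64(74)), (54, np.int64(74)), (60, np.int64(75)), (66, np.int64(76)), (72, np.int64(78)), (78, np.int64(78)), (84, np.int64(79)), (90, np.int64(79)), (96, np.int64(79)), (102, np.int64(78)), (108, np.int64(76)), (114, np.int64(75)), (120, np.int64(73)), (126, np.int64(73)), (132, np.int64(104)), (138, np.int64(81)), (144, np.int64(102))]
240 [(0, np.int64(32)), (6, np.int64(61)), (12, np.int64(62)), (18, np.int64(64)), (24, np.int64(66)), (30, np.int64(70)), (36, np.int64(70)), (42, np.int64(71)), (48, np.int64(67)), (54, np.int64(68)), (60, np.int64(67)), (66, np.int64(67)), (72, np.int64(67)), (78, np.int64(68)), (84, np.int64(69)), (90, np.int64(69
[... 513 characters left out ...]
, (96, np.int64(51)), (102, np.int64(50)), (108, np.int64(51)), (114, np.int64(50)), (120, np.int64(51)), (126, np.int64(49)), (132, np.int64(86)), (138, np.int64(86)), (144, np.int64(87))]
360 [(0, np.int64(36)), (6, np.int64(53)), (12, np.int64(52)), (18, np.int64(51)), (24, np.int64(52)), (30, np.int64(52)), (36, np.int64(52)), (42, np.int64(52)), (48, np.int64(48)), (54, np.int64(49)), (60, np.int64(48)), (66, np.int64(47)), (72, np.int64(49)), (78, np.int64(48)), (84, np.int64(47)), (90, np.int64(46)), (96, np.int64(47)), (102, np.int64(47)), (108, np.int64(47)), (114, np.int64(46)), (120, np.int64(46)), (126, np.int64(46)), (132, np.int64(73)), (138, np.int64(65)), (144, np.int64(83))]
```

```bash
python3 -m jog '[[0,0,0,0,0,0,0.005],[0,0,0,0,0,0,0.005],[0,0,0,0,0,0,0.005]]'
python3 - <<'E'
from h import *
for i in range(3):
    im,c,M=shot("wrist"); s=sense(); T=tool(s); tg=np.array([504,-52.5,46.3]); print(s["eef_pos"].round(1),s["force"].round(1),np.arctan2(T[1,0],T[0,0]),(T[:3,:3].T@(tg-s["eef_pos"])).round(1))
E
```

```text
time_s: 13.1
eef_pos: [505.3, -54.2, 71.6]
ee_rot: [0.0, 1.0, -0.013, 0.001]
force: [0.6, 0.3, -1.6]
grip_width: 0.132
grip_force: 79.0
[505.2 -54.1  71.4] [-0.3 -1.  -1.6] -0.026098757989016567 [-1.2 -1.6 25.1]
[505.1 -54.1  71.3] [-0.5 -0.1 -3.1] -0.026062384803527027 [-1.2 -1.5 25. ]
[505.1 -54.   71.1] [-0.3  1.3 -1.7] -0.026090036361717164 [-1.1 -1.5 24.8]
```

```bash
python3 -m jog '[[-0.0012,-0.0015,0,0,0,-0.002,0.005],[0,0,0.010,0,0,0,0.005],[0,0,0.008,0,0,0,0.005],[0,0,0,0,0,0,0.005],[0,0,0,0,0,0,0.005]]';  python3 -m jog '[[0,0,0.003,0,0,0,0.005],[0,0,0.003,0,0,0,0.005],[0,0,0,0,0,0,0.005],[0,0,0,0,0,0,0.005]]'
```

```text
time_s: 13.75
eef_pos: [503.7, -52.5, 52.5]
ee_rot: [-0.0, 1.0, -0.012, -0.0]
force: [0.7, -0.1, -1.8]
grip_width: 0.131
grip_force: 79.0
time_s: 14.15
eef_pos: [503.8, -52.5, 46.9]
ee_rot: [-0.0, 1.0, -0.012, -0.0]
force: [-0.1, 0.0, -2.1]
grip_width: 0.132
grip_force: 79.0
```

```bash
python3 -m jog '[[0,0,0.001,0,0,0,0.005],[0,0,0.0005,0,0,0,0.005],[0,0,0,0,0,0,0.005]]'; python3 -m jog '[[0,0,0,0,0,0,0.04],[0,0,0,0,0,0,0.04],[0,0,0,0,0,0,0.04],[0,0,0,0,0,0,0.04]]'; python3 -m jog '[[0,0,-0.01,0,0,0,0.04],[0,0,-0.03,0,0,0,0.04],[0,0,-0.05,0,0,0,0.04],[0,0,-0.05,0,0,0,0.04],[-0.05,0,-0.03,0,0,0,0.04]]'; python3 -m jog '[[-0.02,0,0,0,0,0,0.06],[0,0,0,0,0,0,0.06],[0,0,0,0,0,0,0.06]]'
python3 - <<'E'
from h import *
im,c,M=shot("wrist","w13"); s=sense(); T=tool(s); print(s["eef_pos"].round(1),np.arctan2(T[1,0],T[0,0]))
for k in blobs(red(im),20)[:3]:
    x,y,w,h=cv2.boundingRect(k); print("red",(x,y,w,h),ray(c,M,[x+w/2,y+h/2],48).round(1))
g=im.min(2); wm=(g>150)&(hsv(im)[...,1]<40)
R0=proj(c,M,[[543.5+l[0]-.024*-l[1],-53-.024*l[0]+l[1],40] for l in [(-96,93),(18,93),(18,-93),(-96,-93)]]); print("expected grid corners px",R0.round(0).tolist())
E
```

```text
time_s: 14.45
eef_pos: [504.0, -52.5, 46.3]
ee_rot: [0.0, 1.0, -0.012, 0.0]
force: [-3.9, 0.9, 7.8]
grip_width: 0.132
grip_force: 80.3
time_s: 14.85
eef_pos: [503.9, -52.5, 45.4]
ee_rot: [0.0, 1.0, -0.012, 0.0]
force: [0.5, 1.0, 0.7]
grip_width: 0.468
grip_force: 0.0
time_s: 15.35
eef_pos: [463.9, -52.4, 216.0]
ee_rot: [0.001, 1.0, -0.012, 0.004]
force: [-0.3, -0.1, 0.9]
grip_width: 0.469
grip_force: 0.0
time_s: 15.65
eef_pos: [441.2, -51.1, 211.8]
ee_rot: [0.0, 1.0, -0.012, 0.001]
force: [0.9, -0.3, 0.7]
grip_width: 0.706
grip_force: 0.0
[441.4 -51.1 211.4] -0.02440077650000471
red (201, 114, 28, 31) [[506.   10.3  48. ]]
expected grid corners px [[191.0, 185.0], [181.0, 67.0], [377.0, 67.0], [367.0, 185.0]]
```

Run:
```python
from h import *
im=cv2.imread("pics/w13.png"); a=im[0:330,:]
sc=shot("scene")[0][:,:,::-1][170:250,205:305]; sd=shot("side")[0][:,:,::-1][180:280,215:345]
b=cv2.resize(sc,(400,270),interpolation=3); d=cv2.resize(sd,(400,270),interpolation=3)
w=cv2.resize(a,(560,330)); cv2.imwrite("pics/mix.png",np.vstack([np.hstack([w[:, :560],np.zeros((330,240,3),np.uint8)]),np.hstack([b,d])]))
```

```text
(no output)
```

View pics/mix.png

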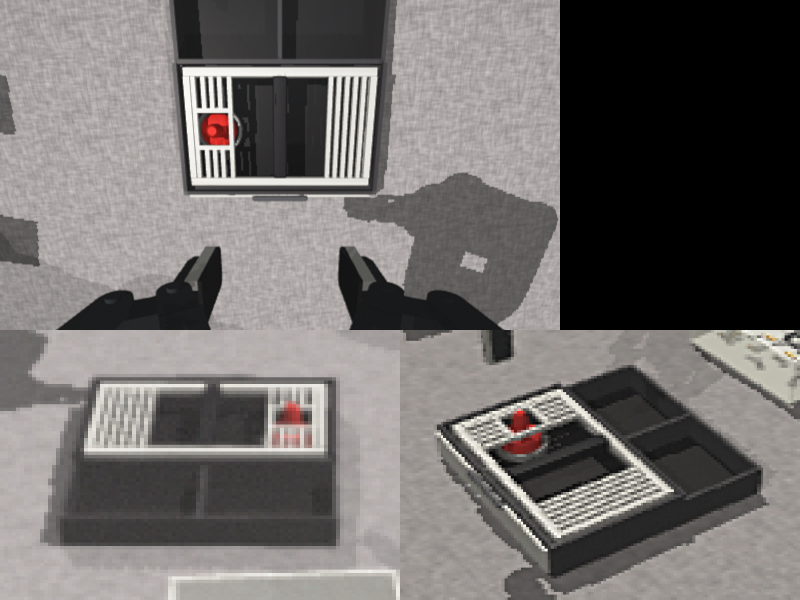

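The grid lies flat on its ledges, with the red stem up through the window at (215,130) in all three views. Next is the orange container: rotate back, go over it, and measure its rim numerically.

```bash
python3 -m jog '[[0,0,0,0,0,-0.145,0.085],[0,0,0,0,0,-0.145,0.085],[0,0,0,0,0,-0.145,0.085],[0,0,0,0,0,-0.145,0.085],[0,0,0,0,0,-0.145,0.085]]'; python3 -m jog '[[0,0,0,0,0,-0.145,0.085],[0,0,0,0,0,-0.145,0.085],[0,0,0,0,0,-0.145,0.085],[0,0,0,0,0,-0.145,0.085],[0,0,0,0,0,-0.145,0.085]]'; python3 -m jog '[[0,0,0,0,0,-0.145,0.085],[0.05,0.016,-0.01,0,0,0,0.085],[0.05,0.016,-0.01,0,0,0,0.085],[0.05,0.016,0,0,0,0,0.085],[0.05,0.016,0,0,0,0,0.085]]'; python3 -m jog '[[0.05,0.016,0,0,0,0,0.085],[0.05,0.016,0,0,0,0,0.085],[0.05,0.016,0,0,0,0,0.085],[0,0,0,0,0,0,0.085],[0,0,0,0,0,0,0.085]]'
python3 - <<'E'
from h import *
im,c,M=shot("wrist","w14"); s=sense(); T=tool(s); print(s["eef_pos"].round(1),T[:3,:3].round(3).tolist(),s["joints"].round(2))
for k in blobs(orange(im),200)[:3]:
    print("or",cv2.boundingRect(k),cv2.contourArea(k),np.round(cv2.minAreaRect(k),1) if 0 else cv2.minAreaRect(k)); 
    a=cv2.approxPolyDP(cv2.convexHull(k),4,True)[:,0]; print(a.tolist()); print(ray(c,M,a,85).round(1).tolist())
g=im.min(2).astype(int); print("nadir px",proj(c,M,[M[0,3],M[1,3],85]).round(0))
E
```

```text
time_s: 16.3
eef_pos: [441.4, -51.0, 210.7]
ee_rot: [-0.0, 0.938, 0.346, -0.0]
force: [0.2, 0.2, 0.5]
grip_width: 0.992
grip_force: 0.0
time_s: 16.8
eef_pos: [441.4, -51.0, 210.7]
ee_rot: [-0.0, 0.754, 0.656, -0.0]
force: [-0.7, -0.3, -0.9]
grip_width: 0.994
grip_force: 0.0
time_s: 17.3
eef_pos: [502.2, 140.0, 229.7]
ee_rot: [0.0, 0.707, 0.707, -0.0]
force: [1.5, -0.9, 0.4]
grip_width: 0.997
grip_force: 0.0
time_s: 17.8
eef_pos: [547.1, 281.5, 228.5]
ee_rot: [-0.0, 0.706, 0.708, -0.001]
force: [0.7, -0.1, -0.2]
grip_width: 0.999
grip_force: 0.0
[547.1 280.5 229. ] [[-0.0, 1.0, -0.001], [1.0, 0.0, -0.001], [-0.001, -0.001, -1.0]] [ 0.28  0.52  1.22 -0.    1.4   0.28]
or (249, 91, 77, 100) 6188.0 ((285.756103515625, 141.19512939453125), (70.01359558105469, 94.08766174316406), 6.34019136428833)
[[257, 91], [325, 99], [312, 190], [249, 183]]
[[525.8, 378.4, 85.0], [585.7, 371.9, 85.0], [576.9, 289.8, 85.0], [516.7, 296.5, 85.0]]
nadir px [[281. 125.]]
```

Orange rim sides measure 60.4 x 82.6 (expected 62 x 84). The centre is at (551,334) and the yaw is -0.107. I'll go down over it.

```bash
python3 -m jog '[[0.047,0.004,0,0,0,0,0.085],[0.007,0,0,0,0,0.107,0.085],[0,0,0.05,0,0,0,0.085],[0,0,0.05,0,0,0,0.085],[0,0,0,0,0,0,0.085]]';python3 -m jog '[[0,0,0,0,0,0,0.085],[0,0,0,0,0,0,0.085]]'
python3 - <<'E'
from h import *
im,c,M=shot("wrist","w15"); s=sense(); T=tool(s); tg=np.array([551.3,334.2,67]); print(s["eef_pos"].round(1),np.arctan2(T[1,1],T[0,1]),(T[:3,:3].T@(tg-s["eef_pos"])).round(1))
k=blobs(orange(im),200)[0]; a=cv2.approxPolyDP(cv2.convexHull(k),5,True)[:,0]; print(a.tolist()); print(ray(c,M,a,85).round(1).tolist())
E
```

```text
time_s: 18.35
eef_pos: [548.4, 332.2, 123.7]
ee_rot: [-0.002, 0.744, 0.668, -0.006]
force: [-1.0, -0.1, -0.2]
grip_width: 0.994
grip_force: 0.0
time_s: 18.55
eef_pos: [552.6, 334.6, 133.4]
ee_rot: [0.001, 0.744, 0.668, 0.002]
force: [1.2, 0.2, 0.1]
grip_width: 0.998
grip_force: 0.0
[552.5 334.7 133.2] -0.10761464005555017 [-0.8 -1.5 66.2]
[[315, 159], [328, 170], [324, 290], [235, 291], [229, 171], [242, 159]]
[[578.7, 380.5, 85.0], [586.1, 372.9, 85.0], [578.1, 290.0, 85.0], [516.8, 296.0, 85.0], [525.4, 378.8, 85.0], [534.4, 385.2, 85.0]]
```

```bash
python3 -m jog '[[-0.0005,-0.001,0.035,0,0,0,0.085],[0,0,0.03,0,0,0,0.085],[0,0,0,0,0,0,0.085],[0,0,0,0,0,0,0.085]]'; python3 -m jog '[[0,0,0,0,0,0,0.05],[0,0,0,0,0,0,0.05],[0,0,0,0,0,0,0.05],[0,0,0,0,0,0,0.05],[0,0,0,0,0,0,0.05]]' 30; python3 -m jog '[[0,0,0,0,0,0,0.05],[0,0,-0.02,0,0,0,0.05],[0,0,-0.03,0,0,0,0.05],[0,0,0,0,0,0,0.05],[0,0,0,0,0,0,0.05]]'
```

```text
time_s: 19.0
eef_pos: [551.0, 334.6, 67.1]
ee_rot: [0.0, 0.744, 0.668, 0.001]
force: [0.4, 0.5, 0.2]
grip_width: 0.992
grip_force: 0.0
time_s: 19.5
eef_pos: [551.2, 334.7, 67.3]
ee_rot: [0.001, 0.744, 0.668, 0.002]
force: [0.4, -0.6, 6.0]
grip_width: 0.719
grip_force: 32.2
time_s: 20.0
eef_pos: [550.2, 334.4, 115.7]
ee_rot: [0.0, 0.744, 0.668, 0.001]
force: [0.2, 0.1, -2.1]
grip_width: 0.726
grip_force: 33.9
```

```bash
python3 -m jog '[[0,0,-0.03,0,0,-0.083,0.05],[0,0,0,0,0,0,0.05],[-0.045,0.009,0,0,0,0,0.05],[-0.045,0.009,0,0,0,0,0.05],[-0.045,0.009,0,0,0,0,0.05]]'; python3 -m jog '[[-0.045,0.009,0,0,0,0,0.05],[-0.045,0.009,0,0,0,0,0.05],[-0.045,0.009,0,0,0,0,0.05],[-0.045,0.009,0,0,0,0,0.05],[-0.022,0.004,0,0,0,0,0.05]]'; python3 -m jog '[[0,0,0,0,0,0,0.05],[0,0,0,0,0,0,0.05],[0,0,0,0,0,0,0.05]]'
python3 - <<'E'
from h import *
im,c,M=shot("wrist","w16"); s=sense(); T=tool(s); tg=np.array([608.7,-4.5,71.3]); print(s["eef_pos"].round(1),np.arctan2(T[1,1],T[0,1]),(T[:3,:3].T@(tg-s["eef_pos"])).round(1))
k=blobs(orange(im),200)[0]; a=cv2.approxPolyDP(cv2.convexHull(k),5,True)[:,0]; print(a.tolist()); print(ray(c,eyes.calibration("wrist")["mount"],a,67.3-85).round(1).tolist())
E
```

```text
time_s: 20.5
eef_pos: [573.3, 197.2, 143.5]
ee_rot: [-0.001, 0.716, 0.698, -0.001]
force: [1.4, -0.7, -1.5]
grip_width: 0.727
grip_force: 33.8
time_s: 21.0
eef_pos: [608.8, -7.8, 143.5]
ee_rot: [-0.0, 0.717, 0.697, -0.001]
force: [-0.1, 0.2, -1.3]
grip_width: 0.721
grip_force: 33.8
time_s: 21.3
eef_pos: [608.6, -3.0, 144.3]
ee_rot: [-0.001, 0.715, 0.699, -0.0]
force: [0.1, 0.7, -1.3]
grip_width: 0.72
grip_force: 33.8
[608.7  -2.9 144.5] -0.022802644971706105 [-1.6  0.1 73.2]
[[329, 169], [357, 195], [344, 346], [217, 348], [202, 196], [235, 168]]
[[51.7, 18.5, -17.7], [41.4, 30.1, -17.7], [-30.6, 29.2, -17.7], [-31.9, -29.9, -17.7], [40.9, -31.7, -17.7], [52.1, -18.1, -17.7]]
```

```bash
python3 -m jog '[[-0.001,0,0.03,0,0,0,0.05],[0,0,0.03,0,0,0,0.05],[0,0,0,0,0,0,0.05],[0,0,0,0,0,0,0.05],[0,0,0,0,0,0,0.05]]'; python3 -m jog '[[0,0,0.006,0,0,0,0.05],[0,0,0.004,0,0,0,0.05],[0,0,0,0,0,0,0.05],[0,0,0,0,0,0,0.05]]'
```

```text
time_s: 21.85
eef_pos: [609.8, -4.9, 86.7]
ee_rot: [0.001, 0.715, 0.699, 0.001]
force: [-0.6, 0.3, -1.5]
grip_width: 0.72
grip_force: 33.8
time_s: 22.25
eef_pos: [609.0, -5.2, 74.9]
ee_rot: [0.0, 0.716, 0.699, -0.0]
force: [0.6, -1.1, -1.1]
grip_width: 0.723
grip_force: 33.8
```

```bash
python3 -m jog '[[0,0,0.002,0,0,0,0.05],[0,0,0.0015,0,0,0,0.05],[0,0,0,0,0,0,0.05],[0,0,0,0,0,0,0.05]]'; python3 -m jog '[[0,0,0.001,0,0,0,0.05],[0,0,0,0,0,0,0.05],[0,0,0,0,0,0,0.05]]'
```

```text
time_s: 22.65
eef_pos: [608.9, -5.2, 71.3]
ee_rot: [-0.0, 0.716, 0.699, -0.0]
force: [-0.7, -0.3, -0.5]
grip_width: 0.72
grip_force: 33.8
time_s: 22.95
eef_pos: [609.0, -5.3, 71.2]
ee_rot: [0.0, 0.716, 0.699, -0.0]
force: [-2.3, 0.5, 6.9]
grip_width: 0.724
grip_force: 34.6
```

It's down on the bay floor (+7 N). I'll release, rise, and head for the white pot.

```bash
python3 -m jog '[[0,0,0,0,0,0,0.085],[0,0,0,0,0,0,0.085],[0,0,0,0,0,0,0.085],[0,0,0,0,0,0,0.085],[0,0,-0.02,0,0,0,0.085]]'; python3 -m jog '[[0,0,-0.04,0,0,0,0.085],[0,0,-0.05,0,0,0,0.085],[0,0,-0.05,0,0,0,0.085],[0.038,-0.027,0,0,0,0,0.085],[0.038,-0.027,0,0,0,0,0.085]]'; python3 -m jog '[[0.038,-0.027,0,0,0,0,0.085],[0.038,-0.027,0,0,0,0,0.085],[0.038,-0.027,0,0,0,0,0.085],[0.038,-0.027,0,0,0,0,0.085],[0.038,-0.027,0,0,0,0,0.085]]'; python3 -m jog '[[0.038,-0.027,0,0,0,0,0.085],[0,0,0,0,0,0,0.085],[0,0,0,0,0,0,0.085]]'
python3 - <<'E'
from h import *
im,c,M=shot("wrist","w17"); s=sense(); T=tool(s); print(s["eef_pos"].round(1),np.arctan2(T[1,1],T[0,1]))
H=hsv(im); e=proj(c,M,[[395,345,80],[395,345,0]]).round(0); print("expected",e.tolist())
for th in(185,200,215):
    m=(im.min(2)>th)
    for k in blobs(m,300)[:3]:
        a=cv2.approxPolyDP(cv2.convexHull(k),5,True)[:,0]; print(th,cv2.boundingRect(k),cv2.contourArea(k),a.tolist())
E
```

```text
time_s: 23.45
eef_pos: [607.6, -5.0, 88.2]
ee_rot: [-0.002, 0.716, 0.699, -0.001]
force: [-0.8, -0.8, 0.6]
grip_width: 1.0
grip_force: 0.0
time_s: 23.95
eef_pos: [556.6, 72.4, 231.5]
ee_rot: [0.001, 0.716, 0.698, 0.001]
force: [-0.4, 0.4, -1.2]
grip_width: 0.997
grip_force: 0.0
time_s: 24.45
eef_pos: [425.1, 266.6, 230.5]
ee_rot: [0.0, 0.716, 0.698, 0.0]
force: [0.4, -0.4, -0.4]
grip_width: 0.995
grip_force: 0.0
time_s: 24.75
eef_pos: [399.9, 304.4, 230.4]
ee_rot: [0.0, 0.715, 0.699, 0.0]
force: [0.2, 0.2, 0.2]
grip_width: 0.996
grip_force: 0.0
[400.5 303.6 230.4] -0.023797010123501234
expected [[274.0, 155.0], [276.0, 149.0]]
185 (232, 110, 77, 97) 5514.5 [[244, 110], [308, 120], [292, 206], [232, 195]]
```

Run:
```python
from h import *
c=eyes.calibration("wrist"); s=sense(); T=tool(s); M=T@c["mount"]
P=ray(c,M,[[244,110],[308,120],[292,206],[232,195]],80); print(P.round(1).tolist(),[np.linalg.norm(P[i]-P[i-1]).round(1) for i in range(4)])
yx=np.arctan2(*(P[1]-P[0]+P[2]-P[3])[[1,0]]); v=P[0]-P[3]+P[1]-P[2]; print("yaw",yx,np.arctan2(v[1],v[0])-np.pi/2,"ctr",P.mean(0).round(1),"tool delta",(T[:3,:3].T@(P.mean(0)-s["eef_pos"])).round(1))
```

```text
[[369.0, 385.9, 80.0], [427.4, 375.8, 80.0], [411.7, 293.9, 80.0], [352.7, 306.5, 80.0]] [np.float64(81.0), np.float64(59.4), np.float64(83.4), np.float64(60.4)]
yaw -0.19090580608224286 -0.19585266962429104 ctr [390.2 340.5  80. ] tool delta [ 36.7 -11.2 150.3]
```

The white rim's sides are 60 x 82. Its centre is at (390,340) and its yaw is -0.193.

```bash
python3 -m jog '[[0.037,-0.011,0,0,0,0,0.085],[0,0,0,0,0,0.085,0.085],[0,0,0.05,0,0,0.084,0.085],[0,0,0.05,0,0,0,0.085],[0,0,0,0,0,0,0.085]]';python3 -m jog '[[0,0,0,0,0,0,0.085],[0,0,0,0,0,0,0.085]]'
python3 - <<'E'
from h import *
im,c,M=shot("wrist","w18"); s=sense(); T=tool(s); tg=np.array([390.2,340.5,62]); print(s["eef_pos"].round(1),np.arctan2(T[1,1],T[0,1]),(T[:3,:3].T@(tg-s["eef_pos"])).round(1))
for k in blobs(im.min(2)>180,300)[:3]:
    a=cv2.approxPolyDP(cv2.convexHull(k),5,True)[:,0]; print(a.tolist()); print(ray(c,M,a,80).round(1).tolist())
E
```

```text
time_s: 25.3
eef_pos: [388.4, 338.5, 125.3]
ee_rot: [-0.001, 0.773, 0.635, -0.006]
force: [0.7, -0.0, 0.5]
grip_width: 0.995
grip_force: 0.0
time_s: 25.5
eef_pos: [391.8, 341.4, 133.0]
ee_rot: [0.0, 0.772, 0.635, 0.002]
force: [-0.2, 0.1, 0.7]
grip_width: 0.993
grip_force: 0.0
[391.6 341.5 132.9] -0.1934571129265138 [-1.4 -1.5 70.9]
[[325, 170], [320, 286], [235, 287], [228, 170]]
[[427.2, 376.1, 80.0], [411.3, 295.5, 80.0], [352.2, 306.3, 80.0], [367.1, 387.9, 80.0]]
```

```bash
python3 -m jog '[[-0.0005,-0.002,0.04,0,0,0,0.085],[0,0,0.03,0,0,0,0.085],[0,0,0,0,0,0,0.085],[0,0,0,0,0,0,0.085],[0,0,0,0,0,0,0.085]]'; python3 -m jog '[[0,0,0,0,0,0,0.05],[0,0,0,0,0,0,0.05],[0,0,0,0,0,0,0.05],[0,0,0,0,0,0,0.05],[0,0,0,0,0,0,0.05]]' 30; python3 -m jog '[[0,0,0,0,0,0,0.05],[0,0,-0.02,0,0,0,0.05],[0,0,-0.05,0,0,0,0.05],[0,0,0,0,0,0,0.05],[0,0,0,0,0,0,0.05]]'
```

```text
time_s: 26.05
eef_pos: [389.4, 341.7, 62.7]
ee_rot: [0.0, 0.772, 0.636, 0.002]
force: [-0.0, -0.3, 0.7]
grip_width: 1.0
grip_force: 0.0
time_s: 26.55
eef_pos: [388.9, 341.4, 61.7]
ee_rot: [0.0, 0.772, 0.636, 0.001]
force: [-0.8, -0.8, 6.3]
grip_width: 0.722
grip_force: 32.0
time_s: 27.05
eef_pos: [388.4, 341.2, 131.2]
ee_rot: [0.0, 0.772, 0.636, 0.001]
force: [0.4, -0.8, -2.0]
grip_width: 0.717
grip_force: 34.5
```

```bash
python3 -m jog '[[0,0,-0.03,0,0,-0.085,0.05],[0,0,-0.02,0,0,-0.084,0.05],[0,0,0,0,0,0,0.05],[-0.044,0.023,0,0,0,0,0.05],[-0.044,0.023,0,0,0,0,0.05]]'; python3 -m jog '[[-0.044,0.023,0,0,0,0,0.05],[-0.044,0.023,0,0,0,0,0.05],[-0.044,0.023,0,0,0,0,0.05],[-0.044,0.023,0,0,0,0,0.05],[-0.044,0.023,0,0,0,0,0.05]]'; python3 -m jog '[[-0.044,0.023,0,0,0,0,0.05],[-0.044,0.023,0,0,0,0,0.05],[-0.044,0.023,0,0,0,0,0.05],[0,0,0,0,0,0,0.05],[0,0,0,0,0,0,0.05]]'
python3 - <<'E'
from h import *
im,c,M=shot("wrist","w19"); s=sense(); T=tool(s); tg=np.array([606.3,-104.5,65.7]); print(s["eef_pos"].round(1),np.arctan2(T[1,1],T[0,1]),(T[:3,:3].T@(tg-s["eef_pos"])).round(1))
k=blobs(orange(im),200)[0]; a=cv2.approxPolyDP(cv2.convexHull(k),5,True)[:,0]; print(a.tolist()); print(ray(c,M,a,89).round(1).tolist())
E
```

```text
time_s: 27.55
eef_pos: [431.3, 251.2, 178.4]
ee_rot: [-0.001, 0.715, 0.699, -0.001]
force: [2.2, 0.9, -2.2]
grip_width: 0.72
grip_force: 34.4
time_s: 28.05
eef_pos: [541.5, 27.3, 178.2]
ee_rot: [-0.001, 0.716, 0.698, -0.001]
force: [1.2, -0.1, -0.7]
grip_width: 0.723
grip_force: 34.4
time_s: 28.55
eef_pos: [606.8, -104.9, 177.6]
ee_rot: [-0.002, 0.717, 0.697, -0.001]
force: [-0.5, 0.2, -1.5]
grip_width: 0.719
grip_force: 34.4
[ 606.7 -103.8  178.3] -0.025442286283307712 [-8.000e-01 -1.000e-01  1.126e+02]
[[322, 141], [238, 140], [234, 18], [322, 15]]
[[638.2, -48.6, 89.0], [576.6, -46.2, 89.0], [579.1, 32.5, 89.0], [637.2, 32.6, 89.0]]
```

```bash
python3 -m jog '[[-0.001,0,0.04,0,0,0,0.05],[0,0,0.04,0,0,0,0.05],[0,0,0.018,0,0,0,0.05],[0,0,0,0,0,0,0.05],[0,0,0,0,0,0,0.05]]'; python3 -m jog '[[0,0,0.003,0,0,0,0.05],[0,0,0,0,0,0,0.05],[0,0,0,0,0,0,0.05]]'
```

```text
time_s: 29.1
eef_pos: [607.6, -104.4, 83.0]
ee_rot: [0.0, 0.715, 0.699, 0.0]
force: [0.7, 0.5, -0.8]
grip_width: 0.722
grip_force: 34.4
time_s: 29.4
eef_pos: [607.7, -105.4, 80.1]
ee_rot: [0.001, 0.716, 0.699, 0.0]
force: [-0.7, 0.2, -1.1]
grip_width: 0.718
grip_force: 34.4
```

```bash
python3 -m jog '[[0.0005,-0.001,0.007,0,0,0,0.05],[0,0,0.004,0,0,0,0.05],[0,0,0.0015,0,0,0,0.05],[0,0,0,0,0,0,0.05],[0,0,0,0,0,0,0.05]]'; python3 -m jog '[[0,0,0.0015,0,0,0,0.05],[0,0,0.0005,0,0,0,0.05],[0,0,0,0,0,0,0.05]]'
```

```text
time_s: 29.9
eef_pos: [606.6, -104.9, 66.9]
ee_rot: [0.0, 0.716, 0.699, 0.0]
force: [1.1, 0.1, -1.0]
grip_width: 0.717
grip_force: 34.5
time_s: 30.2
eef_pos: [606.7, -105.0, 65.7]
ee_rot: [0.0, 0.716, 0.699, 0.0]
force: [-0.1, -0.1, 4.8]
grip_width: 0.72
grip_force: 35.1
```

```bash
python3 -m jog '[[0,0,0,0,0,0,0.085],[0,0,0,0,0,0,0.085],[0,0,0,0,0,0,0.085],[0,0,0,0,0,0,0.085],[0,0,-0.02,0,0,0,0.085]]'; python3 -m jog '[[0,0,-0.04,0,0,0,0.085],[0,0,-0.05,0,0,0,0.085],[0,0,-0.05,0,0,0,0.085],[0,0,-0.04,0,0,0,0.085],[-0.04,-0.02,0,0,0,0,0.085]]'; python3 -m jog '[[-0.03,-0.02,0,0,0,0,0.085],[0,0,0,0,0,0,0.085],[0,0,0,0,0,0,0.085]]'
python3 - <<'E'
from h import *
im,c,M=shot("wrist","w20"); s=sense(); print(s["eef_pos"].round(1))
def loc(P): d=np.asarray(P)[:,:2]-[543.5,-53]; q=-.024; return np.c_[d[:,0]*np.cos(q)+d[:,1]*np.sin(q),-d[:,0]*np.sin(q)+d[:,1]*np.cos(q)].round(1).tolist()
for n,m,z in(("or",orange(im),89),("wh",im.min(2)>180,84),("red",red(im),50)):
    for k in blobs(m,60)[:3]:
        a=cv2.approxPolyDP(cv2.convexHull(k),5,True)[:,0]; print(n,cv2.contourArea(k),"local",loc(ray(c,M,a,z)))
for n in("scene","side"):
    im,c,M=shot(n)
    for k in blobs(orange(im),60)[:1]: print(n,"or",cv2.boundingRect(k))
    print("expected or rim px",proj(c,M,[[608.9+dx,-5+dy,89] for dx,dy in((-31,-42),(31,-42),(31,42),(-31,42))]).round().tolist())
    for k in blobs(red(im),15)[:9]: 
        x,y,w,h=cv2.boundingRect(k); print(n,"red",(x,y,w,h))
E
```

```text
time_s: 30.7
eef_pos: [605.2, -104.4, 82.7]
ee_rot: [-0.002, 0.716, 0.699, -0.001]
force: [-1.0, -0.4, 0.2]
grip_width: 0.994
grip_force: 0.0
time_s: 31.2
eef_pos: [588.0, -142.2, 271.1]
ee_rot: [0.005, 0.714, 0.7, 0.003]
force: [0.8, -1.6, -0.0]
grip_width: 0.998
grip_force: 0.0
time_s: 31.5
eef_pos: [564.7, -174.1, 264.9]
ee_rot: [-0.0, 0.716, 0.698, 0.0]
force: [0.5, 0.1, -0.2]
grip_width: 0.998
grip_force: 0.0
[ 565.  -173.5  264.8]
or 2391.0 local [[94.5, 57.3], [94.3, 6.7], [80.6, -4.8], [32.3, -4.7], [31.8, 57.3]]
wh 13972.0 local [[18.0, 59.1], [18.3, -86.8], [-80.2, -86.8], [-80.0, 59.2]]
wh 5004.5 local [[94.6, -8.5], [94.7, -92.1], [34.2, -91.0], [33.4, -9.4]]
wh 3754.0 local [[193.6, 59.0], [284.4, 46.7], [290.0, -5.9], [198.6, -12.2]]
red 842.0 local [[80.3, -286.6], [105.5, -302.2], [102.4, -347.8], [69.4, -328.0], [67.2, -299.1]]
red 607.0 local [[-25.7, 69.5], [-22.4, 49.5], [-48.6, 48.6], [-48.5, 65.9]]
red 240.5 local [[296.6, -440.3], [271.3, -480.9], [261.0, -473.0]]
scene or (256, 195, 30, 30)
expected or rim px [[257.0, 195.0], [256.0, 207.0], [286.0, 207.0], [285.0, 194.0]]
scene red (521, 154, 39, 36)
scene red (35, 263, 40, 27)
scene red (502, 145, 23, 31)
scene red (544, 107, 16, 24)
scene red (132, 214, 16, 20)
scene red (529, 105, 15, 9)
scene red (513, 105, 14, 10)
side or (272, 180, 35, 39)
expected or rim px [[287.0, 202.0], [306.0, 194.0], [289.0, 179.0], [270.0, 186.0]]
side red (9, 105, 46, 45)
side red (99, 91, 34, 41)
side red (360, 358, 47, 37)
side red (490, 299, 43, 49)
side red (383, 283, 23, 28)
side red (7, 80, 51, 16)
side red (248, 218, 13, 8)
side red (251, 210, 8, 8)
side red (5, 95, 5, 14)
```

Measured in tray coordinates, the pot's rim centre is (64,-50) and the orange rim's x centre is about 63 (its far side is out of frame). Both have their full size at the expected seated height, the grid and float are undisturbed, and the arm is clear. Handing in.

```bash
python3 -c "
from rig import finish_job
print(finish_job())"
```

```text
the job is handed in; nothing more can be done
None
```

The drip tray is back together and handed in: float in its seat, grid flat over it with the stem through the window, orange container in the left bay and white pot in the right, both down on the floor, at about 32 s of the 120 s.

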